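Unstack cleaned driveline parts onto their outline tiles

ROBOT

A 6-joint arm with a two-finger parallel gripper is mounted at the origin on the work surface. World frame = base frame: x ahead of the robot, y to its left, z up, the work surface at z = 0. Lengths are in mm, angles in rad, forces in N, time in s.
With the tool pointing down it reaches from about 300 to 875 mm from the base axis. Payload 4.2 kg.
Tool frame: the origin (TCP) lies at the very end of the fingers, on their centre line; the grasp point (between the pads) lies 19 mm behind it (tcp_to_grasp is the distance from the TCP to the grasp point, in mm); z points along the fingers, y is the line along which they close (so a half turn about z gives the same grasp; the last joint's range is limited). The gripper opens to 85 mm and grips with 20 to 120 N. Pads are 22 mm wide; open, the fingers measure 114 mm over their backs; the gripper's body (76 mm by 85 mm) begins 54 mm behind the grasp point. The pads swing forward as they close: fully open they stand 13 mm farther back than shut.
Start: joints at [1.197, 0.32, 1.565, -0, 1.257, -0.02], TCP at [199.22, 539.4, 231.338] pointing down, gripper open.
Joint ranges: [-3.11, 3.11], [-0.84, 2.01], [0.21, 2.61], [-1.34, 4.49], [0.05, 2.63], [-2.56, 2.56]. Speed limits (rad/s): [2.57, 2.57, 3.14, 3.14, 3.14, 3.14].

INTERFACE

Orientations are given as a rotation vector (axis times angle).
In Python, from plant import * gives the robot as it stands.
- The arm moves only by the tool jog_arm, never from a script. Its argument "rows" is a list of rows, each an object with "travel": the shift along the world's x, y, z in m, a list of three; "dr": the turn, a rotation vector about the world's x, y, z in degrees, a list of three; "gripper": the closure, from -1 (fully open) to 1 (shut), so that 0 is half open. A call has 1 to 12 rows; each row shifts and turns the commanded pose from where the row before left it; what a row does not reach is not made up. A row lasts 1/12 s, in which the tool goes at most 41.7 mm and 7.16 degrees, less where a joint would pass 70% of its speed; a pose out of reach is approached as far as the arm can. A call is refused whole if a number of a shift passes 0.0417 or a number of a turn 7.16, either way. A call with a gripper value outside its range is refused whole. The fingers move at their own pace and stop on an object; "squeeze" is the grip in N (left out, the last holds). Time passes only in rows, so rows that do not move let the fingers close. It gives the time, the measured TCP pose, the force, the opening and the grip force at its end, in the units of the state.
- observe(): the state, without advancing time (a new reading comes with each control period).
- snapshot(name): name is "side" or "top"; returns a dict with "img" (480x640x3 uint8, blue, green, red), "K" (3x3 intrinsics, pixels), "eye" and "orientation" of the camera in the world. Camera axes: x right, y down, z forward; pixel columns grow to the right and rows downward; lengths in mm; the calibration is good to about 2 mm. A picture is of the moment at which its call begins. There is no depth.
- job_done(): hands the job in; it is judged then, once.
The state is a dict: "clock": time; "joint_positions": joint angles; "dq": joint speeds; "joint_torque": joint torques, N m; "position": TCP position; "orientation": TCP orientation; "ft_force": force on the tool from outside, world axes, zero at the start; "ft_torque": the same for the moment, N m; "grip_width": opening from 0.0 (shut) to 1.0 (fully open); "gripper_force": force on a finger pad.
Only numpy, scipy, OpenCV 4.12 (cv2) and the standard library are available. Lean on these libraries where they do the work, as an engineer would, in place of code of your own. Each camera call takes 0.05 s, during which the arm holds its last target. There are 200 camera calls.

TASK

The cleaned driveline parts stand in two stacks on the bench, a bearing block at the foot of one and a sprocket at the foot of the other; one carries a hub nut, the other a ball bearing with a grease cap on it. Take the stacks apart and lay each part squarely on the wooden tile painted with its own outline, flat and the same way up as it stood, the long block lengthwise along its rectangle (how the round parts and the nut are turned does not matter). Do not let any part tumble or roll over, and finish with all five lying still on their tiles.

Things in the scene. Friction and masses are not known exactly. Their poses are not given: they have to be found in the camera images.
- block: aluminium bearing block, a plain rectangular bar 96 mm long (its x axis), 46 mm wide (its y) and 24 mm high, with a small dark bolt hole near each end; it starts flat on the bench, the bottom part of one stack. Origin: centre of its underside; z up
- sprocket: steel sprocket, a flat toothed wheel 64 mm across the teeth and 24 mm high with a small dark centre hole; it starts flat on the bench, the bottom part of the other stack. Origin: centre of its underside; z up its axis; may be gripped across the teeth at any yaw
- nut: dark steel six-sided hub nut, 42 mm across flats (48.5 mm across corners), 22 mm high, dark thread hole. It starts flat on top of the block or of the sprocket. Origin: centre of its underside; z up; one pair of flats faces its +x and -x, the others every 60 degrees
- bearing: steel ball bearing with a black seal ring, a plain round disc 44 mm in diameter, 22 mm high. It starts flat on top of the block or of the sprocket (whichever does not carry the nut), with the cap on it. Origin: centre of its underside; z up its axis
- cap: brass grease cap, a small round plug 30 mm in diameter, 24 mm high, straight-sided to 17 mm and then rounded off to its top. It starts on top of the bearing. Origin: centre of its underside; z up its axis
- block_pad: place of the block: a brown wooden tile 6 mm thick, flat and fixed on the bench, painted in black with the block's full-size outline at its centre, a rectangle 96 x 46 mm with a pale dot near each end; tile 114 (its x) x 66 mm; the rectangle's long side lies along the tile's x. Origin: centre of the tile's underside; its top is 6 mm above that
- sprocket_pad: place of the sprocket: a brown wooden tile 6 mm thick, flat and fixed on the bench, painted in black with the sprocket's full-size outline at its centre, a toothed disc 64 mm across with a pale 20 mm dot in the middle; tile 84 x 84 mm. Origin: centre of the tile's underside; its top is 6 mm above that
- nut_pad: place of the nut: a brown wooden tile 6 mm thick, flat and fixed on the bench, painted in black with the nut's full-size outline at its centre, a hexagon 42 mm across flats with a pale 24 mm dot in the middle; tile 84 x 84 mm. Origin: centre of the tile's underside; its top is 6 mm above that
- bearing_pad: place of the bearing: a brown wooden tile 6 mm thick, flat and fixed on the bench, painted in black with the bearing's full-size outline at its centre, a plain disc 44 mm across with a pale 16 mm dot in the middle; tile 84 x 84 mm. Origin: centre of the tile's underside; its top is 6 mm above that
- cap_pad: place of the cap: a brown wooden tile 6 mm thick, flat and fixed on the bench, painted in black with the cap's full-size outline at its centre, a plain small disc 30 mm across without any dot; tile 84 x 84 mm. Origin: centre of the tile's underside; its top is 6 mm above that
Things that resemble listed ones, but are neither listed nor needed, are in the scene too. Leave any red or turquoise look-alike of the bearing alone.

How it is judged (in metres and radians):
At the end, for the whole second after the job is handed in: Each of the five parts rests flat (within 0.1 rad) and right way up directly on its own tile, its centre within 12 mm of the tile's centre, the block's long axis within 0.2 rad of its rectangle's, and all are at rest (horizontal distance between cap and cap_pad below 0.012 m and z of cap in the frame of cap_pad between 0.003 and 0.0095 m and angle between each of cap, bearing, nut, sprocket, block's own z axis and vertical below 0.1 rad and linear speed of each of cap, bearing, nut, sprocket, block below 0.02 m/s and angular speed of each of cap, bearing, nut, sprocket, block below 0.2 rad/s and horizontal distance between bearing and bearing_pad below 0.012 m and z of bearing in the frame of bearing_pad between 0.003 and 0.0095 m and horizontal distance between nut and nut_pad below 0.012 m and z of nut in the frame of nut_pad between 0.003 and 0.0095 m and horizontal distance between sprocket and sprocket_pad below 0.012 m and z of sprocket in the frame of sprocket_pad between 0.003 and 0.0095 m and horizontal distance between block and block_pad below 0.012 m and z of block in the frame of block_pad between 0.003 and 0.0095 m and angle between the x axis of block and the x axis of block_pad, either way round below 0.2 rad); the robot touches nothing.
It fails at once if the cap tumbled (tilted more than 0.8 rad) (angle between cap's own z axis and vertical above 0.8 rad).
It fails at once if the bearing tumbled (tilted more than 0.8 rad) (angle between bearing's own z axis and vertical above 0.8 rad).
It fails at once if the nut tumbled (tilted more than 0.8 rad) (angle between nut's own z axis and vertical above 0.8 rad).
It fails at once if the sprocket tumbled (tilted more than 0.8 rad) (angle between sprocket's own z axis and vertical above 0.8 rad).
It fails at once if the block tumbled (tilted more than 0.8 rad) (angle between block's own z axis and vertical above 0.8 rad).
It also fails if it takes over 131 s, if anything falls off the work surface, if the arm or the gripper's body presses on something with over 40 N, if the wrist force passes 120 N, or if a joint passes its speed limit or range.

## Working session

There is one attempt and no reset: what is moved stays moved. The work goes in short steps, Python scripts to look and compute and a tool call to move; the robot and the scene stay as the last step left them, time stands still between calls to the robot, and variables do not carry over. Pictures are saved under pics/ and viewed, at most 14 in all, crops included, and the job is handed in when it is done.

Besides the shell and the picture viewer there is one more tool, called as a command line: name --argument value ..., lists and objects as JSON in quotes. jog_arm: Moves the arm, as the interface text tells. Its arguments: {"type":"object","properties":{"rows":{"type":"array","items":{"type":"object","properties":{"travel":{"type":"array","items":{"type":"number"}},"dr":{"type":"array","items":{"type":"number"}},"gripper":{"type":"number"}}}},"squeeze":{"type":"number"}},"required":["rows"]}

```bash
mkdir -p pics; ls
python3 - <<'E'
from plant import *
import cv2
for n in("side","top"):
    s=snapshot(n);cv2.imwrite(f"pics/{n}0.png",s["img"]);print(n,s["K"],s["eye"],s["orientation"])
print(observe())
E
```

```text
pics
side [[605.03708222   0.         323.83043655]
 [  0.         605.03708222 248.87570376]
 [  0.           0.           1.        ]] [-180.18428219 -825.30017483 1048.459973  ] [-2.20741955  0.80916842 -0.32732762]
top [[556.18164921   0.         322.93426452]
 [  0.         556.18164921 241.26259655]
 [  0.           0.           1.        ]] [ 302.92494609   -6.78531873 1099.25971888] [-2.1031796   2.13966832 -0.16595101]
{'clock': 0.1, 'joint_positions': array([ 1.19699914e+00,  3.20226690e-01,  1.56555932e+00,  1.11969065e-05,
        1.25736452e+00, -2.00111429e-02]), 'dq': array([-0.00045187, -0.00298528, -0.00184112, -0.00142136, -0.0003074 ,
       -0.00127106]), 'joint_torque': array([ 1.41125025e-05, -4.16403222e+01, -2.34709150e+01,  5.39057055e-05,
        4.81710158e-03,  7.71590493e-06]), 'position': array([199.0597742 , 539.00028941, 230.56616579]), 'orientation': array([-5.52781848e-01, -3.09225653e+00,  2.39629826e-03]), 'ft_force': array([-0.06623311,  0.15461381, -0.69878234]), 'ft_torque': array([ 0.00587189,  0.00811623, -0.01089114]), 'gripper_force': 0.0, 'grip_width': 0.9984169465941203}
```

View pics/top0.png

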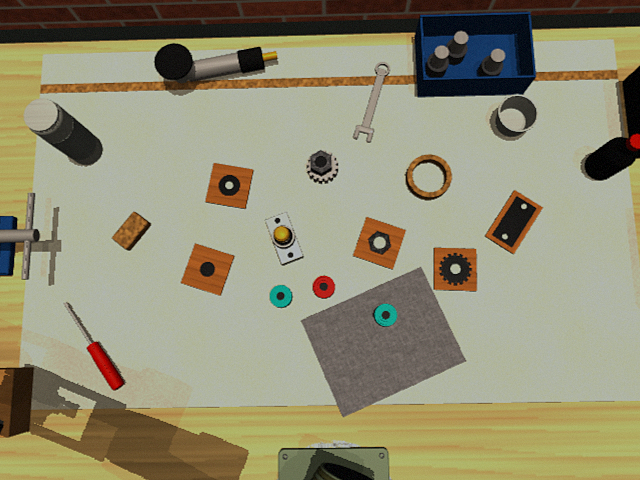

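View pics/side0.png

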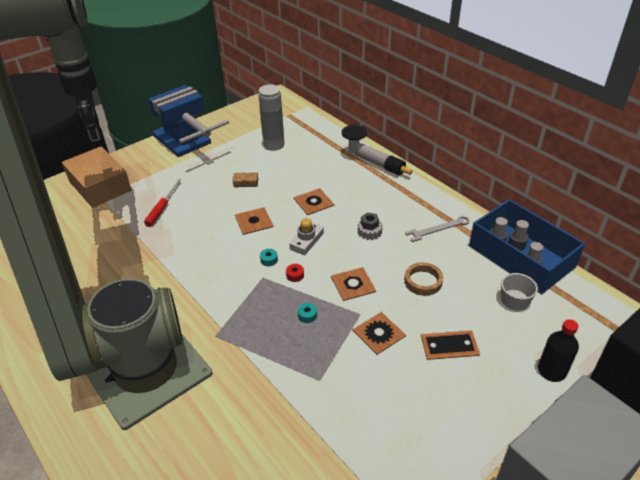

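The top view shows:
- **Block stack:** block, bearing and brass cap at (284,237).
- **Sprocket stack:** sprocket and nut at (322,166).
- **Tiles:** bearing (230,186) with a pale dot, cap (208,269) with a small disc and no dot, nut (380,243), sprocket (455,270) and block (514,222).
- **Look-alikes to leave alone:** turquoise at (281,296) and (386,315), red at (323,287).

The side view agrees with this. Next I'll measure these and confirm them in an enlarged crop.

```bash
cat > h.py <<'E'
from plant import *
import cv2, numpy as np
from scipy.spatial.transform import Rotation as R
def world(s,px,z):
    px=np.atleast_2d(np.asarray(px,float)); Rm=R.from_rotvec(s["orientation"]).as_matrix()
    d=np.c_[px,np.ones(len(px))]@np.linalg.inv(s["K"]).T@Rm.T
    e=np.asarray(s["eye"]); return (e+d*((z-e[2])/d[:,2])[:,None])[:,:2]
def mask_hull(s,lo,hi,box,z):
    x,y,w,h=box; hsv=cv2.cvtColor(s["img"],cv2.COLOR_BGR2HSV); m=cv2.inRange(hsv,lo,hi)[y:y+h,x:x+w]
    c=max(cv2.findContours(m,cv2.RETR_EXTERNAL,cv2.CHAIN_APPROX_NONE)[0],key=cv2.contourArea)[:,0]+[x,y]
    return world(s,c,z).astype(np.float32)
def rect(p): return [np.round(v,1) for v in cv2.minAreaRect(p)]
def state():
    o=observe(); M=R.from_rotvec(o["orientation"]).as_matrix()
    return o["clock"],np.round(o["position"],1),"z",np.round(M[:,2],3),"yaw of y",np.round(np.degrees(np.arctan2(M[1,1],M[0,1])),1),"grip",round(o["grip_width"]*85,1),np.round(o["ft_force"],1)
E
python3 - <<'E'
from h import *
T=snapshot("top");S=snapshot("side")
def near(s,c,r=40): return (c[0]-r,c[1]-r,2*r,2*r)
P=dict(bearing=((230,186),(313,201)),cap=((208,269),(254,221)),nut=((380,243),(353,283)),spr=((455,270),(379,332)),blk=((514,222),(450,345)))
for k,(a,b) in P.items():
    for s,c in((T,a),(S,b)): print(k,*rect(mask_hull(s,(3,90,60),(18,255,255),near(s,c,34),6)))
for s,c in((T,(284,235)),(S,(306,227))): print("capbrass",*rect(mask_hull(s,(19,90,50),(35,255,255),near(s,c,18),64)))
a=[cv2.resize(T["img"][y-40:y+40,x-50:x+50],(400,320),interpolation=2) for x,y in((284,238),(322,166))]
b=[cv2.resize(S["img"][y-30:y+30,x-37:x+38],(400,280),interpolation=2) for x,y in((306,234),(370,224))]
cv2.imwrite("pics/st.png",np.vstack([np.hstack(a),np.hstack(b)]))
E
```

```text
bearing [615.8 202.1] [84.2 83.5] 79.0
bearing [615.1 198.4] [84.3 83.1] 79.0
cap [444.9 243.2] [83.8 83.7] 71.4
cap [443.9 239.8] [84.2 81.8] 71.4
nut [491.9 -99.2] [83.7 83.9] 69.8
nut [ 490.2 -102.6] [84.3 82.9] 69.6
spr [ 436.4 -247.2] [82.7 83.6] 87.1
spr [ 435.3 -249.2] [83.7 82.6] 86.7
blk [ 529.4 -368.8] [ 66.2 114.4] 55.1
blk [ 527.2 -371.6] [ 66.5 112.6] 54.9
capbrass [503.1  90.5] [25.  27.7] 81.7
capbrass [499.9  85.3] [34.1 22.4] 51.1
```

View pics/st.png

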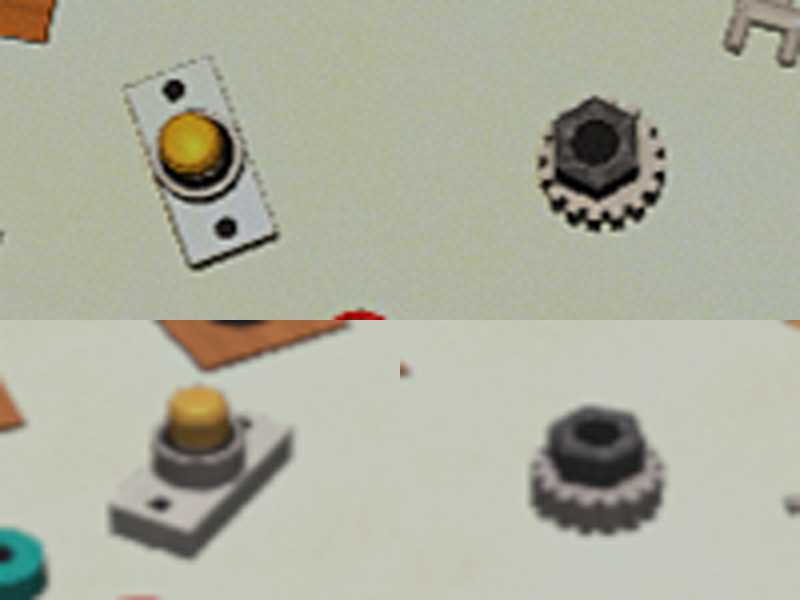

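The crop confirms two separate stacks. The long block carries a steel bearing with a black seal and a brass cap; its bolt holes are at crop (174,90) and (226,228). The toothed sprocket carries the dark hex nut, with the nut's centre at crop (596,143). Neither stack contains a coloured look-alike.

Run:
```python
from h import *
T=snapshot("top");S=snapshot("side")
t=lambda p,o:[o[0]+p[0]/4,o[1]+p[1]/4]
s_=lambda p,o:[o[0]+p[0]*75/400,o[1]+p[1]*60/280]
A=(234,198);B=(272,126);C=(269,204);D=(333,194)
for n,h in(("T",world(T,[t((174,90),A),t((226,228),A)],24)),("S",world(S,[s_((245,104),C),s_((160,184),C)],24))):
    d=h[0]-h[1];print("block",n,h.mean(0),np.hypot(*d),np.degrees(np.arctan2(d[1],d[0])))
print("nut T",world(T,[t((196,143),B),t((195,97),B),t((197,190),B)],46),"S",world(S,[s_((200,113),D)],46))
print("spr T outline l,r",world(T,[t((138,165),B),t((266,165),B)],20),"S",world(S,[s_((130,155),D),s_((263,155),D)],20))
print("cap T",world(T,[t((191,144),A)],60),"S",world(S,[s_((200,97),C)],60))
print(state())
```

```text
block T [501.64773912  88.53420937] 74.03599502831852 20.068097078534276
block S [503.33995005  85.47753983] 74.99641635006437 18.76813330431046
nut T [[648.46085565  12.89819909]
 [672.19761144  13.0414332 ]
 [624.39157598  12.76364097]] S [[650.00327736   9.16369893]]
spr T outline l,r [[646.06651665  42.83972121]
 [644.65736103 -21.74471499]] S [[621.80176124  26.86998579]
 [670.11480173 -15.01222101]]
cap T [[502.14739389  89.54161585]] S [[501.29811714  83.23798158]]
(0.3, array([199.2, 539.3, 231. ]), 'z', array([-0., -0., -1.]), 'yaw of y', np.float64(69.7), 'grip', 84.9, array([-0.3, -0.6, -0.5]))
```

jog_arm --rows '[{"travel": [0.02,-0.03,-0.004],"dr": [0,0,6.6],"gripper": -1},{"travel": [0.02,-0.03,-0.004],"dr": [0,0,6.6],"gripper": -1},{"travel": [0.02,-0.03,-0.004],"dr": [0,0,6.6],"gripper": -1},{"travel": [0.02,-0.03,-0.004],"dr": [0,0,6.6],"gripper": -1},{"travel": [0.02,-0.03,-0.004],"dr": [0,0,6.6],"gripper": -1},{"travel": [0.02,-0.03,-0.004],"dr": [0,0,6.6],"gripper": -1},{"travel": [0.02,-0.03,-0.004],"dr": [0,0,0],"gripper": -1},{"travel": [0.02,-0.03,-0.004],"dr": [0,0,0],"gripper": -1},{"travel": [0.02,-0.03,-0.004],"dr": [0,0,0],"gripper": -1},{"travel": [0.02,-0.03,-0.004],"dr": [0,0,0],"gripper": -1},{"travel": [0.02,-0.03,-0.004],"dr": [0,0,0],"gripper": -1},{"travel": [0.02,-0.03,-0.004],"dr": [0,0,0],"gripper": -1}]' --squeeze 40

```text
clock: 1.3
position: [439.5, 178.4, 183.4]
orientation: [-0.524, 3.097, 0.0]
ft_force: [0.6, -0.3, -0.5]
grip_width: 1.0
gripper_force: 0.0
```

```bash
python3 -c "
from h import *
print(state(),observe()['joint_positions'])"
```

```text
(1.3, array([439.5, 178.4, 183.4]), 'z', array([ 0.,  0., -1.]), 'yaw of y', np.float64(109.2), 'grip', 85.0, array([ 0.6, -0.3, -0.5])) [ 3.61235463e-01  2.00694180e-01  1.86010914e+00  1.71190897e-04
  1.08024094e+00 -1.54460246e+00]
```

jog_arm --rows '[{"travel": [0.0156,-0.0229,-0.018],"gripper": -1},{"travel": [0.0156,-0.0229,-0.018],"gripper": -1},{"travel": [0.0156,-0.0229,-0.018],"gripper": -1},{"travel": [0.0156,-0.0229,-0.018],"gripper": -1},{"travel": [0,0,-0.02],"gripper": -1},{"travel": [0,0,-0.02],"gripper": -1},{"travel": [0,0,-0.015],"gripper": -1},{"travel": [0,0,-0.009],"gripper": -1},{"travel": [0,0,0],"gripper": 0},{"travel": [0,0,0],"gripper": 0},{"travel": [0,0,0],"gripper": 0}]'

```text
schema error: expected keys travel, dr, gripper
```

Run:
```python
from h import *
print(state())
a=snapshot("side")["img"][150:270,226:386]; cv2.imwrite("pics/c1.png",cv2.resize(a,(800,600),interpolation=2))
```

```text
(1.3, array([439.5, 178.4, 183.4]), 'z', array([ 0.,  0., -1.]), 'yaw of y', np.float64(109.2), 'grip', 85.0, array([ 0.6, -0.3, -0.5]))
```

View pics/c1.png

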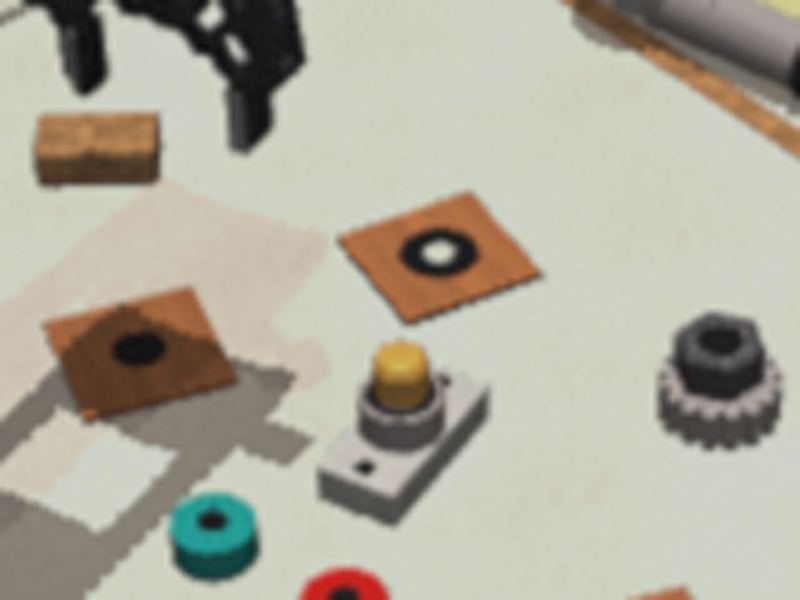

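The call was refused because every row needs all its keys. The picture shows the open gripper still short of the stack, with fingertips near (85,90) and (245,150), and the stacks untouched. I'll resend with full rows.

jog_arm --rows '[{"travel": [0.0156,-0.0229,-0.018],"dr": [0,0,0],"gripper": -1},{"travel": [0.0156,-0.0229,-0.018],"dr": [0,0,0],"gripper": -1},{"travel": [0.0156,-0.0229,-0.018],"dr": [0,0,0],"gripper": -1},{"travel": [0.0156,-0.0229,-0.018],"dr": [0,0,0],"gripper": -1},{"travel": [0,0,-0.02],"dr": [0,0,0],"gripper": -1},{"travel": [0,0,-0.02],"dr": [0,0,0],"gripper": -1},{"travel": [0,0,-0.015],"dr": [0,0,0],"gripper": -1},{"travel": [0,0,-0.009],"dr": [0,0,0],"gripper": -1},{"travel": [0,0,0],"dr": [0,0,0],"gripper": 0},{"travel": [0,0,0],"dr": [0,0,0],"gripper": 0},{"travel": [0,0,0],"dr": [0,0,0],"gripper": 0}]'

```text
clock: 2.27
position: [502.0, 88.8, 48.3]
orientation: [-0.524, 3.096, 0.0]
ft_force: [-0.2, 0.2, 0.1]
grip_width: 0.601
gripper_force: 0.0
```

Run:
```python
from h import *
print(state())
a=snapshot("side")["img"][180:260,254:361]; cv2.imwrite("pics/c2.png",cv2.resize(a,(800,600),interpolation=2))
```

```text
(2.2667, array([502. ,  88.8,  48.3]), 'z', array([ 0.002,  0.   , -1.   ]), 'yaw of y', np.float64(109.2), 'grip', 51.1, array([-0.2,  0.2,  0.1]))
```

View pics/c2.png

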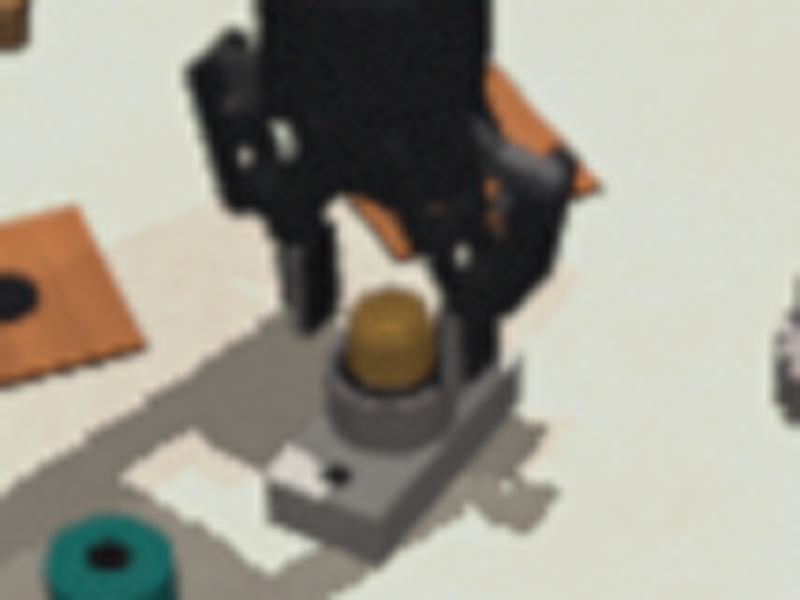

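The fingers straddle the cap at about (390,340), clear of the bearing rim, so I'll close and lift.

jog_arm --rows '[{"travel": [0,0,-0.001],"dr": [0,0,0],"gripper": 1},{"travel": [0,0,0],"dr": [0,0,0],"gripper": 1},{"travel": [0,0,0],"dr": [0,0,0],"gripper": 1},{"travel": [0,0,0],"dr": [0,0,0],"gripper": 1},{"travel": [0,0,0],"dr": [0,0,0],"gripper": 1},{"travel": [0,0,0.005],"dr": [0,0,0],"gripper": 1},{"travel": [0,0,0.01],"dr": [0,0,0],"gripper": 1},{"travel": [0,0,0.015],"dr": [0,0,0],"gripper": 1},{"travel": [0,0,0],"dr": [0,0,0],"gripper": 1}]'

```text
clock: 3.07
position: [503.0, 88.7, 79.1]
orientation: [-0.523, 3.092, -0.0]
ft_force: [0.4, 0.3, 0.3]
grip_width: 0.327
gripper_force: 39.5
```

Run:
```python
from h import *
print(state())
a=snapshot("side")["img"][180:260,254:361]; cv2.imwrite("pics/c3.png",cv2.resize(a,(800,600),interpolation=2))
```

```text
(3.0667, array([503. ,  88.7,  79.1]), 'z', array([ 0.005,  0.001, -1.   ]), 'yaw of y', np.float64(109.2), 'grip', 27.8, array([0.4, 0.3, 0.3]))
```

View pics/c3.png

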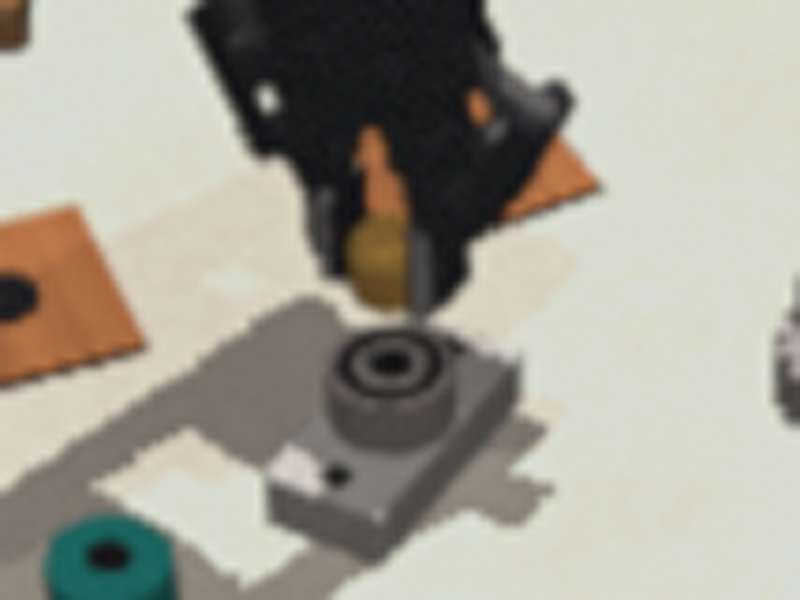

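jog_arm --rows '[{"travel": [-0.006,0.015,0.01],"dr": [0,0,0],"gripper": 1},{"travel": [-0.01,0.027,0.01],"dr": [0,0,0],"gripper": 1},{"travel": [-0.01,0.027,0],"dr": [0,0,0],"gripper": 1},{"travel": [-0.01,0.027,0],"dr": [0,0,0],"gripper": 1},{"travel": [-0.01,0.027,0],"dr": [0,0,0],"gripper": 1},{"travel": [-0.008,0.02,-0.01],"dr": [0,0,0],"gripper": 1},{"travel": [-0.0045,0.01,-0.02],"dr": [0,0,0],"gripper": 1},{"travel": [0,0,-0.025],"dr": [0,0,0],"gripper": 1},{"travel": [0,0,-0.018],"dr": [0,0,0],"gripper": 1},{"travel": [0,0,0],"dr": [0,0,0],"gripper": 1}]'

```text
clock: 3.95
position: [439.7, 240.3, 20.0]
orientation: [0.524, -3.09, 0.004]
ft_force: [0.4, -0.8, -0.9]
grip_width: 0.33
gripper_force: 39.6
```

Run:
```python
from h import *
print(state())
a=snapshot("side")["img"][170:250,200:307]; cv2.imwrite("pics/c4.png",cv2.resize(a,(800,600),interpolation=2))
```

```text
(3.95, array([439.7, 240.3,  20. ]), 'z', array([-0.007, -0.004, -1.   ]), 'yaw of y', np.float64(109.2), 'grip', 28.0, array([ 0.4, -0.8, -0.9]))
```

View pics/c4.png

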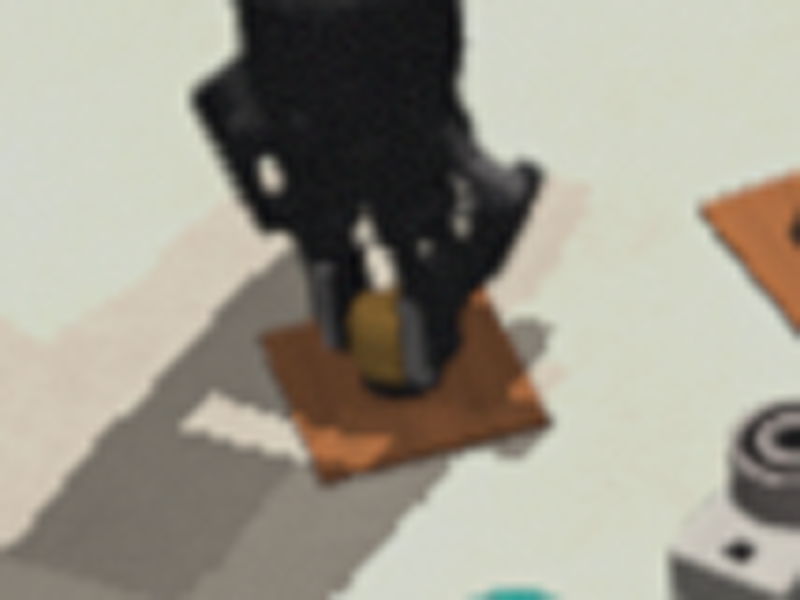

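The cap is upright in the fingers, about 12 mm above its black disc at (400,385). I'll correct x by 4.5 mm and lower it.

jog_arm --rows '[{"travel": [0.0045,0.001,-0.003],"dr": [0,0,0],"gripper": 1},{"travel": [0,0,-0.005],"dr": [0,0,0],"gripper": 1},{"travel": [0,0,0],"dr": [0,0,0],"gripper": 1},{"travel": [0,0,0],"dr": [0,0,0],"gripper": 1}]'

```text
clock: 4.33
position: [447.7, 242.4, 15.9]
orientation: [-0.523, 3.097, 0.001]
ft_force: [0.1, -0.4, 0.6]
grip_width: 0.326
gripper_force: 39.6
```

jog_arm --rows '[{"travel": [-0.003,-0.001,-0.004],"dr": [0,0,0],"gripper": 1},{"travel": [0,0,-0.001],"dr": [0,0,0],"gripper": 1},{"travel": [0,0,0],"dr": [0,0,0],"gripper": 1},{"travel": [0,0,0],"dr": [0,0,0],"gripper": 1},{"travel": [0,0,0],"dr": [0,0,0],"gripper": 1},{"travel": [0,0,0],"dr": [0,0,0],"gripper": 1}]'

```text
clock: 4.83
position: [444.4, 241.5, 10.5]
orientation: [-0.524, 3.097, 0.0]
ft_force: [-0.6, 1.0, -1.0]
grip_width: 0.329
gripper_force: 39.6
```

jog_arm --rows '[{"travel": [0,0,0],"dr": [0,0,0],"gripper": 1}]'

```text
clock: 4.92
position: [444.3, 241.5, 10.5]
orientation: [-0.524, 3.097, 0.0]
ft_force: [-0.6, 0.3, -0.2]
grip_width: 0.33
gripper_force: 39.6
```

Run:
```python
from h import *
print(state())
a=snapshot("side")["img"][170:250,200:307]; cv2.imwrite("pics/c5.png",cv2.resize(a,(800,600),interpolation=2))
```

```text
(4.9167, array([444.3, 241.5,  10.5]), 'z', array([ 0.,  0., -1.]), 'yaw of y', np.float64(109.2), 'grip', 28.1, array([-0.6,  0.3, -0.2]))
```

View pics/c5.png

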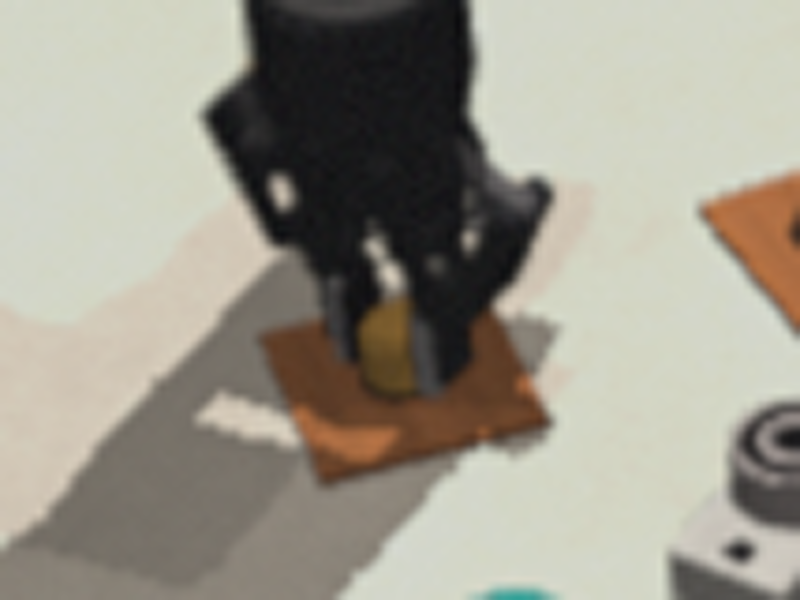

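Positioned at (444.3, 241.5), the arm settles exactly on command after about 4 idle rows. I'll lower 3 mm and release.

jog_arm --rows '[{"travel": [0,0,-0.002],"dr": [0,0,0],"gripper": 1},{"travel": [0,0,-0.001],"dr": [0,0,0],"gripper": 1},{"travel": [0,0,0],"dr": [0,0,0],"gripper": 1},{"travel": [0,0,0],"dr": [0,0,0],"gripper": 1},{"travel": [0,0,0],"dr": [0,0,0],"gripper": 1}]'

```text
clock: 5.38
position: [444.3, 241.4, 7.6]
orientation: [-0.524, 3.097, 0.0]
ft_force: [-0.6, -0.5, 3.4]
grip_width: 0.329
gripper_force: 40.0
```

jog_arm --rows '[{"travel": [0,0,0],"dr": [0,0,0],"gripper": 0.1},{"travel": [0,0,0],"dr": [0,0,0],"gripper": -0.2},{"travel": [0,0,0],"dr": [0,0,0],"gripper": -1},{"travel": [0,0,0],"dr": [0,0,0],"gripper": -1},{"travel": [0,0,0.01],"dr": [0,0,0],"gripper": -1},{"travel": [0,0,0.02],"dr": [0,0,0],"gripper": -1},{"travel": [0,0,0.03],"dr": [0,0,0],"gripper": -1},{"travel": [0,0,0.03],"dr": [0,0,0],"gripper": -1},{"travel": [0.01,-0.025,0.01],"dr": [0,0,0],"gripper": -1},{"travel": [0.01,-0.027,0],"dr": [0,0,0],"gripper": -1},{"travel": [0.01,-0.027,0],"dr": [0,0,0],"gripper": -1},{"travel": [0.01,-0.027,0],"dr": [0,0,0],"gripper": -1}]'

```text
clock: 6.38
position: [484.7, 134.5, 108.7]
orientation: [-0.525, 3.096, 0.0]
ft_force: [0.3, -0.3, -0.1]
grip_width: 0.997
gripper_force: 0.0
```

jog_arm --rows '[{"travel": [0.01,-0.027,0],"dr": [0,0,0],"gripper": -1},{"travel": [0.008,-0.021,0],"dr": [0,0,0],"gripper": -1},{"travel": [0,0,0],"dr": [0,0,0],"gripper": -1},{"travel": [0,0,0],"dr": [0,0,0],"gripper": -1},{"travel": [0,0,0],"dr": [0,0,0],"gripper": -1},{"travel": [0,0,0],"dr": [0,0,0],"gripper": -1}]'

```text
clock: 6.88
position: [501.8, 88.3, 107.6]
orientation: [0.525, -3.097, -0.001]
ft_force: [-0.4, 0.5, -0.1]
grip_width: 0.999
gripper_force: 0.0
```

Run:
```python
from h import *
print(state())
T=snapshot("top");S=snapshot("side")
for s,c in((T,(208,269)),(S,(254,221))): 
    print(*rect(mask_hull(s,(19,90,50),(35,255,255),(c[0]-25,c[1]-25,50,50),16)))
a=[cv2.resize(s["img"][c[1]-25:c[1]+25,c[0]-25:c[0]+25],(400,400),interpolation=2) for s,c in((T,(208,266)),(S,(254,218)))]
cv2.imwrite("pics/c6.png",np.hstack(a))
```

```text
(6.8833, array([501.8,  88.3, 107.6]), 'z', array([-0.,  0., -1.]), 'yaw of y', np.float64(109.2), 'grip', 84.9, array([-0.4,  0.5, -0.1]))
[403.9 246.3] [0. 0.] 0.0
[451.1 251.1] [16.5 21.3] 49.0
```

View pics/c6.png

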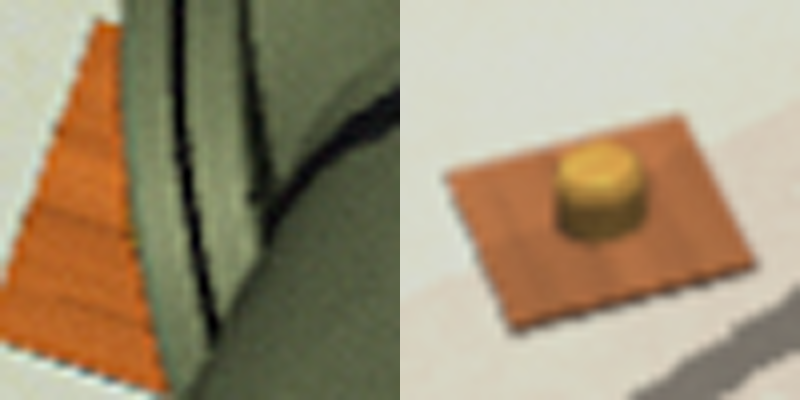

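The cap stands upright with its base centre at about (600,218) in the side crop, against a tile centre of (600,222), so it is well placed. Next is the bearing.

jog_arm --rows '[{"travel": [0,-0.001,-0.025],"dr": [0,0,0],"gripper": -1},{"travel": [0,0,-0.025],"dr": [0,0,0],"gripper": -1},{"travel": [0,0,-0.02],"dr": [0,0,0],"gripper": -1},{"travel": [0,0,-0.0115],"dr": [0,0,0],"gripper": -1},{"travel": [0,0,0],"dr": [0,0,0],"gripper": -1},{"travel": [0,0,0],"dr": [0,0,0],"gripper": -0.5},{"travel": [0,0,0],"dr": [0,0,0],"gripper": 1},{"travel": [0,0,0],"dr": [0,0,0],"gripper": 1},{"travel": [0,0,0],"dr": [0,0,0],"gripper": 1},{"travel": [0,0,0],"dr": [0,0,0],"gripper": 1},{"travel": [0,0,0],"dr": [0,0,0],"gripper": 1}]'

```text
clock: 7.9
position: [503.1, 86.8, 27.3]
orientation: [-0.523, 3.095, 0.001]
ft_force: [-1.5, 1.2, 5.4]
grip_width: 0.499
gripper_force: 40.4
```

jog_arm --rows '[{"travel": [0,0,0],"dr": [0,0,0],"gripper": 1}]'

```text
clock: 7.98
position: [503.1, 86.8, 27.3]
orientation: [-0.523, 3.095, 0.001]
ft_force: [-2.3, 1.9, 5.6]
grip_width: 0.497
gripper_force: 40.4
```

jog_arm --rows '[{"travel": [0,0,0.005],"dr": [0,0,0],"gripper": 1},{"travel": [0,0,0.015],"dr": [0,0,0],"gripper": 1},{"travel": [0,0,0.02],"dr": [0,0,0],"gripper": 1},{"travel": [0.012,0.012,0.01],"dr": [0,0,0],"gripper": 1},{"travel": [0.02,0.02,0],"dr": [0,0,0],"gripper": 1},{"travel": [0.02,0.02,0],"dr": [0,0,0],"gripper": 1},{"travel": [0.02,0.02,0],"dr": [0,0,0],"gripper": 1},{"travel": [0.02,0.02,0],"dr": [0,0,0],"gripper": 1},{"travel": [0.02,0.02,0],"dr": [0,0,0],"gripper": 1},{"travel": [0,0.001,-0.02],"dr": [0,0,0],"gripper": 1},{"travel": [0,0,-0.02],"dr": [0,0,0],"gripper": 1},{"travel": [0,0,-0.015],"dr": [0,0,0],"gripper": 1}]'

```text
clock: 8.98
position: [613.8, 199.6, 19.7]
orientation: [0.525, -3.096, 0.0]
ft_force: [0.0, 0.1, -2.1]
grip_width: 0.497
gripper_force: 40.8
```

jog_arm --rows '[{"travel": [0,0,0],"dr": [0,0,0],"gripper": 1},{"travel": [0,0,0],"dr": [0,0,0],"gripper": 1},{"travel": [0,0,0],"dr": [0,0,0],"gripper": 1},{"travel": [0,0,0],"dr": [0,0,0],"gripper": 1},{"travel": [0,0,0],"dr": [0,0,0],"gripper": 1}]'

```text
clock: 9.4
position: [615.0, 199.5, 22.4]
orientation: [-0.523, 3.095, 0.001]
ft_force: [0.5, -0.5, -1.1]
grip_width: 0.497
gripper_force: 40.9
```

Run:
```python
from h import *
print(state())
a=snapshot("side")["img"][160:250,253:373]; cv2.imwrite("pics/c7.png",cv2.resize(a,(800,600),interpolation=2))
```

```text
(9.4, array([615. , 199.5,  22.4]), 'z', array([ 0.002,  0.001, -1.   ]), 'yaw of y', np.float64(109.2), 'grip', 42.2, array([ 0.5, -0.5, -1.1]))
```

View pics/c7.png

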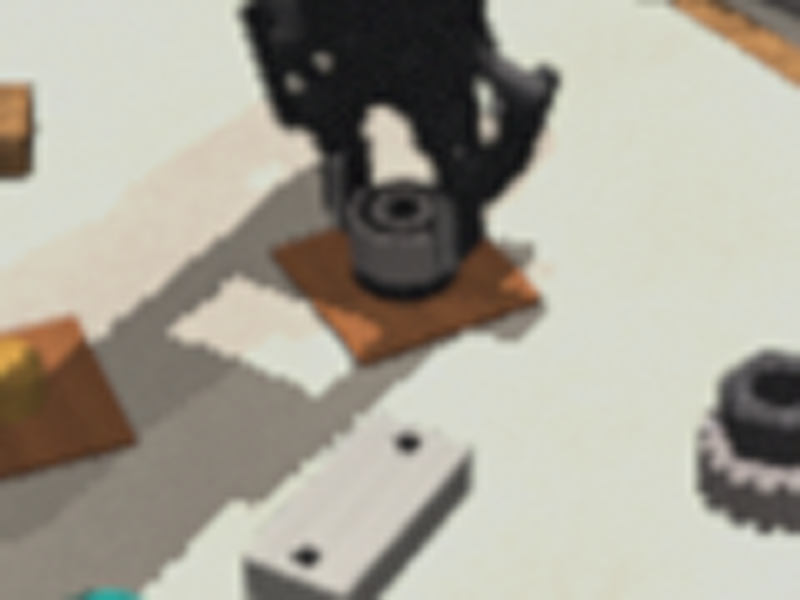

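The bearing hangs level over its disc. I'll lower it and release.

jog_arm --rows '[{"travel": [0,0,-0.008],"dr": [0,0,0],"gripper": 1},{"travel": [0,0,-0.004],"dr": [0,0,0],"gripper": 1},{"travel": [0,0,-0.0005],"dr": [0,0,0],"gripper": 1},{"travel": [0,0,0],"dr": [0,0,0],"gripper": 1},{"travel": [0,0,0],"dr": [0,0,0],"gripper": 1},{"travel": [0,0,0],"dr": [0,0,0],"gripper": 1}]'

```text
clock: 9.95
position: [614.3, 199.4, 9.4]
orientation: [-0.524, 3.097, 0.0]
ft_force: [-1.7, -1.0, 6.1]
grip_width: 0.495
gripper_force: 41.6
```

jog_arm --rows '[{"travel": [0,0,0],"dr": [0,0,0],"gripper": -0.2},{"travel": [0,0,0],"dr": [0,0,0],"gripper": -0.4},{"travel": [0,0,0],"dr": [0,0,0],"gripper": -1},{"travel": [0,0,0],"dr": [0,0,0],"gripper": -1},{"travel": [0,0,0.01],"dr": [0,0,0],"gripper": -1},{"travel": [0,0,0.02],"dr": [0,0,0],"gripper": -1},{"travel": [0,0,0.03],"dr": [0,0,0],"gripper": -1},{"travel": [0,0,0.03],"dr": [0,0,0],"gripper": -1},{"travel": [0.005,-0.028,0.01],"dr": [0,0,-6.4],"gripper": -1},{"travel": [0.006,-0.032,0],"dr": [0,0,-6.4],"gripper": -1},{"travel": [0.006,-0.032,0],"dr": [0,0,-6.4],"gripper": -1},{"travel": [0.006,-0.032,0],"dr": [0,0,0],"gripper": -1}]'

```text
clock: 10.95
position: [637.6, 74.4, 109.7]
orientation: [0.005, 3.14, 0.0]
ft_force: [-0.1, -0.8, -0.5]
grip_width: 0.997
gripper_force: 0.0
```

jog_arm --rows '[{"travel": [0.006,-0.032,0],"dr": [0,0,0],"gripper": -1},{"travel": [0.006,-0.032,0],"dr": [0,0,0],"gripper": -1},{"travel": [0,0,0],"dr": [0,0,0],"gripper": -1},{"travel": [0,0,0],"dr": [0,0,0],"gripper": -1},{"travel": [0,0,0],"dr": [0,0,0],"gripper": -1},{"travel": [0,0,0],"dr": [0,0,0],"gripper": -1}]'

```text
clock: 11.45
position: [649.1, 12.5, 108.7]
orientation: [-0.001, 3.142, 0.001]
ft_force: [-0.1, -0.1, 1.1]
grip_width: 1.003
gripper_force: 0.0
```

Run:
```python
from h import *
print(state())
a=snapshot("side")["img"][150:255,270:410]; cv2.imwrite("pics/c8.png",cv2.resize(a,(800,600),interpolation=2))
```

```text
(11.45, array([649.1,  12.5, 108.7]), 'z', array([ 0.,  0., -1.]), 'yaw of y', np.float64(90.0), 'grip', 85.3, array([-0.1, -0.1,  1.1]))
```

View pics/c8.png

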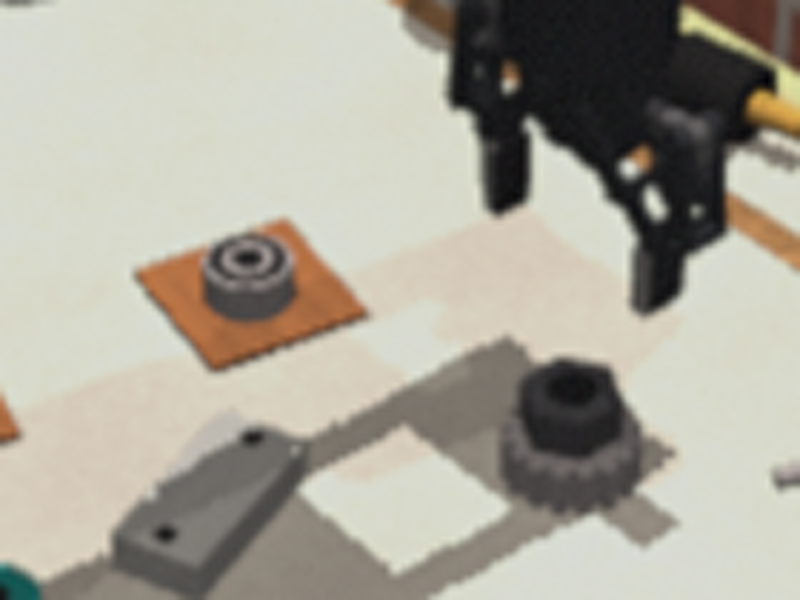

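The bearing sits flat and centred on its tile at (250,280), and the gripper is above the nut. I'll descend and grip.

jog_arm --rows '[{"travel": [0,-0.001,-0.025],"dr": [0,0,0],"gripper": -1},{"travel": [0,0,-0.025],"dr": [0,0,0],"gripper": -1},{"travel": [0,0,-0.02],"dr": [0,0,0],"gripper": -1},{"travel": [0,0,-0.0105],"dr": [0,0,0],"gripper": -1},{"travel": [0,0,0],"dr": [0,0,0],"gripper": -1},{"travel": [0,0,0],"dr": [0,0,0],"gripper": -0.5},{"travel": [0,0,0],"dr": [0,0,0],"gripper": 1},{"travel": [0,0,0],"dr": [0,0,0],"gripper": 1},{"travel": [0,0,0],"dr": [0,0,0],"gripper": 1},{"travel": [0,0,0],"dr": [0,0,0],"gripper": 1},{"travel": [0,0,0],"dr": [0,0,0],"gripper": 1},{"travel": [0,0,0],"dr": [0,0,0],"gripper": 1}]'

```text
clock: 12.5
position: [650.5, 10.7, 29.8]
orientation: [0.0, 3.138, 0.001]
ft_force: [-0.3, 1.4, 6.5]
grip_width: 0.474
gripper_force: 43.1
```

jog_arm --rows '[{"travel": [0,0,0.004],"dr": [0,0,0],"gripper": 1},{"travel": [0,0,0.008],"dr": [0,0,0],"gripper": 1},{"travel": [0,0,0.01],"dr": [0,0,0],"gripper": 1},{"travel": [0,0,0],"dr": [0,0,0],"gripper": 1},{"travel": [0,0,0],"dr": [0,0,0],"gripper": 1},{"travel": [0,0,0],"dr": [0,0,0],"gripper": 1}]'

```text
clock: 13.0
position: [649.0, 10.3, 49.9]
orientation: [-0.0, -3.141, -0.0]
ft_force: [-0.1, 0.9, -1.8]
grip_width: 0.479
gripper_force: 42.2
```

Run:
```python
from h import *
print(state())
a=snapshot("side")["img"][170:260,310:430]; cv2.imwrite("pics/c9.png",cv2.resize(a,(800,600),interpolation=2))
```

```text
(13.0, array([649. ,  10.3,  49.9]), 'z', array([-0.,  0., -1.]), 'yaw of y', np.float64(90.0), 'grip', 40.7, array([-0.1,  0.9, -1.8]))
```

View pics/c9.png

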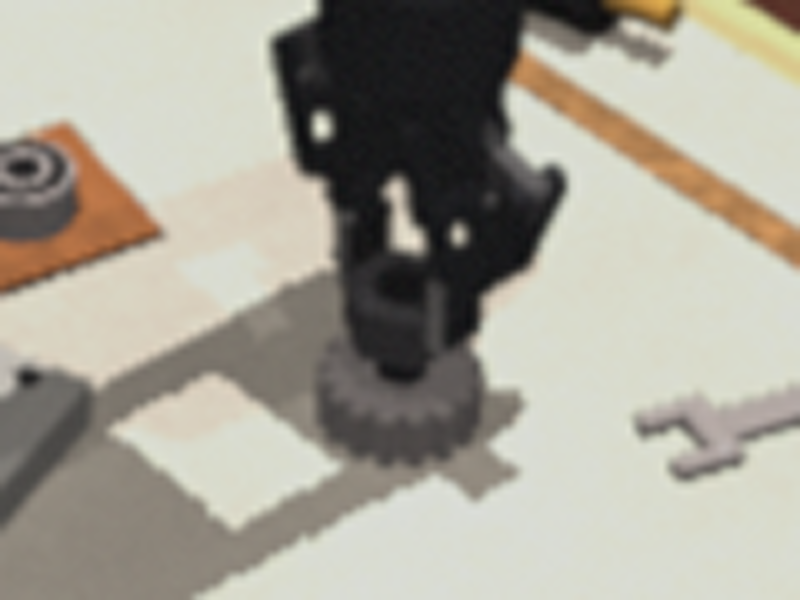

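The nut is held square by its flats at (400,310), and the sprocket stayed flat on the bench. Next is its tile.

jog_arm --rows '[{"travel": [0,0,0.02],"dr": [0,0,0],"gripper": 1},{"travel": [-0.013,-0.0093,0.01],"dr": [0,0,0],"gripper": 1},{"travel": [-0.025,-0.018,0],"dr": [0,0,0],"gripper": 1},{"travel": [-0.025,-0.018,0],"dr": [0,0,0],"gripper": 1},{"travel": [-0.025,-0.018,0],"dr": [0,0,0],"gripper": 1},{"travel": [-0.025,-0.018,0],"dr": [0,0,0],"gripper": 1},{"travel": [-0.025,-0.017,0],"dr": [0,0,0],"gripper": 1},{"travel": [-0.02,-0.013,-0.01],"dr": [0,0,0],"gripper": 1},{"travel": [0,0,-0.02],"dr": [0,0,0],"gripper": 1},{"travel": [0,0,-0.02],"dr": [0,0,0],"gripper": 1},{"travel": [0,0,-0.01],"dr": [0,0,0],"gripper": 1},{"travel": [0,0,0],"dr": [0,0,0],"gripper": 1}]'

```text
clock: 14.05
position: [489.5, -100.5, 17.9]
orientation: [-0.0, -3.137, -0.002]
ft_force: [0.1, 0.6, -0.9]
grip_width: 0.478
gripper_force: 42.1
```

jog_arm --rows '[{"travel": [0,0,0],"dr": [0,0,0],"gripper": 1},{"travel": [0,0,0],"dr": [0,0,0],"gripper": 1},{"travel": [0,0,0],"dr": [0,0,0],"gripper": 1},{"travel": [0,0,0],"dr": [0,0,0],"gripper": 1}]'

```text
clock: 14.38
position: [492.0, -100.8, 20.7]
orientation: [-0.0, 3.14, -0.001]
ft_force: [0.8, 0.5, -1.5]
grip_width: 0.477
gripper_force: 42.2
```

Run:
```python
from h import *
print(state())
T=snapshot("top");S=snapshot("side")
cv2.imwrite("pics/t10.png",T["img"]);cv2.imwrite("pics/s10.png",S["img"])
a=[cv2.resize(s["img"][c[1]-37:c[1]+38,c[0]-25:c[0]+25],(400,600),interpolation=2) for s,c in((T,(322,170)),(S,(370,229)))]
cv2.imwrite("pics/c10.png",np.hstack(a))
```

```text
(14.3833, array([ 492. , -100.8,   20.7]), 'z', array([ 0.002, -0.   , -1.   ]), 'yaw of y', np.float64(90.0), 'grip', 40.6, array([ 0.8,  0.5, -1.5]))
```

View pics/c10.png

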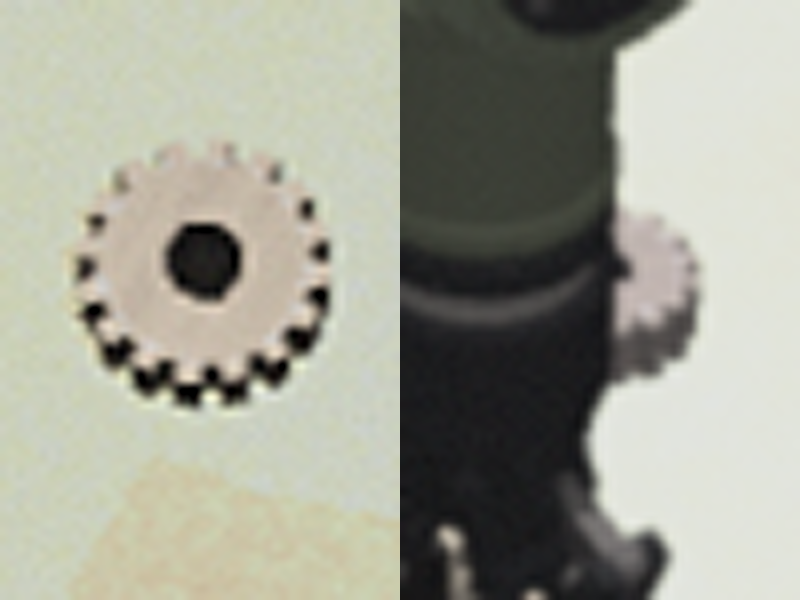

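In the top view the sprocket's centre hole is at crop (203,260), which is pixel (322.4,165.5). Now I'll lower the nut.

jog_arm --rows '[{"travel": [-0.001,0,-0.006],"dr": [0,0,0],"gripper": 1},{"travel": [0,0,-0.004],"dr": [0,0,0],"gripper": 1},{"travel": [0,0,0],"dr": [0,0,0],"gripper": 1},{"travel": [0,0,0],"dr": [0,0,0],"gripper": 1},{"travel": [0,0,0],"dr": [0,0,0],"gripper": 1}]'

```text
clock: 14.9
position: [490.5, -100.9, 11.7]
orientation: [0.0, 3.14, -0.0]
ft_force: [-4.6, 0.7, 17.0]
grip_width: 0.485
gripper_force: 44.4
```

Run:
```python
from h import *
print(world(snapshot("top"),[[322.4,165.5]],24))
```

```text
[[647.75753121  10.60906373]]
```

jog_arm --rows '[{"travel": [0,0,0.001],"dr": [0,0,0],"gripper": 1},{"travel": [0,0,0],"dr": [0,0,0],"gripper": -0.2},{"travel": [0,0,0],"dr": [0,0,0],"gripper": -0.5},{"travel": [0,0,0],"dr": [0,0,0],"gripper": -1},{"travel": [0,0,0],"dr": [0,0,0],"gripper": -1},{"travel": [0,0,0.01],"dr": [0,0,0],"gripper": -1},{"travel": [0,0,0.02],"dr": [0,0,0],"gripper": -1},{"travel": [0,0,0.03],"dr": [0,0,0],"gripper": -1},{"travel": [0,0,0.03],"dr": [0,0,0],"gripper": -1},{"travel": [0.026,0.018,0],"dr": [0,0,0],"gripper": -1},{"travel": [0.026,0.018,0],"dr": [0,0,0],"gripper": -1},{"travel": [0.026,0.018,0],"dr": [0,0,0],"gripper": -1}]'

```text
clock: 15.95
position: [569.4, -46.5, 102.7]
orientation: [0.002, 3.139, -0.0]
ft_force: [0.7, -1.0, -0.6]
grip_width: 1.001
gripper_force: 0.0
```

jog_arm --rows '[{"travel": [0.026,0.018,0],"dr": [0,0,0],"gripper": -1},{"travel": [0.026,0.018,0],"dr": [0,0,0],"gripper": -1},{"travel": [0.026,0.018,0],"dr": [0,0,0],"gripper": -1},{"travel": [0,0.002,0],"dr": [0,0,0],"gripper": -1},{"travel": [0,0,0],"dr": [0,0,0],"gripper": -1},{"travel": [0,0,0],"dr": [0,0,0],"gripper": -1},{"travel": [0,0,0],"dr": [0,0,0],"gripper": -1},{"travel": [0,0,0],"dr": [0,0,0],"gripper": -1}]'

```text
clock: 16.62
position: [645.2, 8.3, 101.2]
orientation: [-0.002, -3.141, 0.0]
ft_force: [0.6, 0.4, 0.1]
grip_width: 1.005
gripper_force: 0.0
```

jog_arm --rows '[{"travel": [0.002,0.001,-0.025],"dr": [0,0,0],"gripper": -1},{"travel": [0,0,-0.025],"dr": [0,0,0],"gripper": -1},{"travel": [0,0,-0.025],"dr": [0,0,0],"gripper": -1},{"travel": [0,0,-0.015],"dr": [0,0,0],"gripper": -1},{"travel": [0,0,-0.007],"dr": [0,0,0],"gripper": -1},{"travel": [0,0,0],"dr": [0,0,0],"gripper": -1},{"travel": [0,0,0],"dr": [0,0,0],"gripper": -1},{"travel": [0,0,0],"dr": [0,0,0],"gripper": 1},{"travel": [0,0,0],"dr": [0,0,0],"gripper": 1},{"travel": [0,0,0],"dr": [0,0,0],"gripper": 1},{"travel": [0,0,0],"dr": [0,0,0],"gripper": 1},{"travel": [0,0,0],"dr": [0,0,0],"gripper": 1}]' --squeeze 60

```text
clock: 17.62
position: [649.4, 10.3, 6.2]
orientation: [0.001, 3.138, 0.001]
ft_force: [-0.9, -0.1, 5.1]
grip_width: 0.724
gripper_force: 65.8
```

jog_arm --rows '[{"travel": [0,0,0.005],"dr": [0,0,0],"gripper": 1},{"travel": [0,0,0.01],"dr": [0,0,0],"gripper": 1},{"travel": [0,0,0.015],"dr": [0,0,0],"gripper": 1},{"travel": [0,0,0],"dr": [0,0,0],"gripper": 1},{"travel": [0,0,0],"dr": [0,0,0],"gripper": 1},{"travel": [0,0,0],"dr": [0,0,0],"gripper": 1}]'

```text
clock: 18.12
position: [647.8, 10.1, 33.6]
orientation: [-0.0, -3.141, -0.0]
ft_force: [0.3, -0.2, -4.0]
grip_width: 0.722
gripper_force: 66.1
```

Run:
```python
from h import *
print(state())
T=snapshot("top");S=snapshot("side")
cv2.imwrite("pics/t11.png",T["img"]);cv2.imwrite("pics/s11.png",S["img"])
# nut on its tile, dark blob in side view
for s,c,z in((T,(380,243),28),(S,(353,280),28)):
    x,y=c; hsv=cv2.cvtColor(s["img"],cv2.COLOR_BGR2HSV); m=cv2.inRange(hsv,(0,0,0),(180,110,110))[y-20:y+20,x-20:x+20]
    cs=max(cv2.findContours(m,0,1)[0],key=cv2.contourArea);print(cv2.boundingRect(cs),np.array(cv2.minEnclosingCircle(cs)[0])+[x-20,y-20])
```

```text
(18.1167, array([647.8,  10.1,  33.6]), 'z', array([-0.001,  0.   , -1.   ]), 'yaw of y', np.float64(90.0), 'grip', 61.3, array([ 0.3, -0.2, -4. ]))
(0, 0, 31, 40) [373.  242.5]
(11, 11, 19, 19) [352.58695602 280.32608604]
```

jog_arm --rows '[{"travel": [0,0,0.03],"dr": [0,0,0],"gripper": 1},{"travel": [-0.01,-0.0125,0.03],"dr": [0,0,0],"gripper": 1},{"travel": [-0.02,-0.025,0.01],"dr": [0,0,0],"gripper": 1},{"travel": [-0.021,-0.0255,0],"dr": [0,0,0],"gripper": 1},{"travel": [-0.021,-0.0255,0],"dr": [0,0,0],"gripper": 1},{"travel": [-0.021,-0.0255,0],"dr": [0,0,0],"gripper": 1},{"travel": [-0.021,-0.0255,0],"dr": [0,0,0],"gripper": 1},{"travel": [-0.021,-0.0255,0],"dr": [0,0,0],"gripper": 1},{"travel": [-0.021,-0.0255,0],"dr": [0,0,0],"gripper": 1},{"travel": [-0.021,-0.0255,0],"dr": [0,0,0],"gripper": 1},{"travel": [-0.021,-0.0255,0],"dr": [0,0,0],"gripper": 1},{"travel": [-0.014,-0.0167,-0.01],"dr": [0,0,0],"gripper": 1}]'

```text
clock: 19.22
position: [435.1, -250.3, 94.8]
orientation: [0.002, 3.14, -0.003]
ft_force: [1.3, 0.0, -3.8]
grip_width: 0.715
gripper_force: 68.1
```

jog_arm --rows '[{"travel": [0,0,-0.02],"dr": [0,0,0],"gripper": 1},{"travel": [0,0,-0.03],"dr": [0,0,0],"gripper": 1},{"travel": [0,0,-0.02],"dr": [0,0,0],"gripper": 1},{"travel": [0,0,0],"dr": [0,0,0],"gripper": 1},{"travel": [0,0,0],"dr": [0,0,0],"gripper": 1},{"travel": [0,0,0],"dr": [0,0,0],"gripper": 1},{"travel": [0,0,0],"dr": [0,0,0],"gripper": 1},{"travel": [0,0,0],"dr": [0,0,0],"gripper": 1}]'

```text
clock: 19.88
position: [437.3, -248.5, 25.2]
orientation: [-0.0, 3.139, -0.002]
ft_force: [-0.5, -0.2, -3.4]
grip_width: 0.718
gripper_force: 67.7
```

jog_arm --rows '[{"travel": [-0.001,0,-0.007],"dr": [0,0,0],"gripper": 1},{"travel": [0,0,-0.004],"dr": [0,0,0],"gripper": 1},{"travel": [0,0,-0.001],"dr": [0,0,0],"gripper": 1},{"travel": [0,0,0],"dr": [0,0,0],"gripper": 1},{"travel": [0,0,0],"dr": [0,0,0],"gripper": 1},{"travel": [0,0,0],"dr": [0,0,0],"gripper": 1}]'

```text
clock: 20.38
position: [435.1, -248.0, 12.3]
orientation: [-0.0, -3.141, -0.0]
ft_force: [-2.2, 0.8, 3.9]
grip_width: 0.72
gripper_force: 68.8
```

jog_arm --rows '[{"travel": [0,0,0],"dr": [0,0,0],"gripper": -0.7},{"travel": [0,0,0],"dr": [0,0,0],"gripper": -1},{"travel": [0,0,0],"dr": [0,0,0],"gripper": -1},{"travel": [0,0,0],"dr": [0,0,0],"gripper": -1},{"travel": [0,0,0.01],"dr": [0,0,0],"gripper": -1},{"travel": [0,0,0.02],"dr": [0,0,0],"gripper": -1},{"travel": [0,0,0.03],"dr": [0,0,0],"gripper": -1},{"travel": [0,0,0.03],"dr": [0,0,0],"gripper": -1},{"travel": [0.006,0.03,0],"dr": [0,0,6.5],"gripper": -1},{"travel": [0.007,0.034,0],"dr": [0,0,6.5],"gripper": -1},{"travel": [0.007,0.034,0],"dr": [0,0,6.5],"gripper": -1},{"travel": [0.007,0.034,0],"dr": [0,0,0],"gripper": -1}]'

```text
clock: 21.38
position: [462.5, -114.9, 103.0]
orientation: [-0.536, 3.094, -0.001]
ft_force: [0.2, -0.2, -0.6]
grip_width: 0.999
gripper_force: 0.0
```

jog_arm --rows '[{"travel": [0.007,0.034,0],"dr": [0,0,0],"gripper": -1},{"travel": [0.007,0.034,0],"dr": [0,0,0],"gripper": -1},{"travel": [0.007,0.034,0],"dr": [0,0,0],"gripper": -1},{"travel": [0.007,0.034,0],"dr": [0,0,0],"gripper": -1},{"travel": [0.007,0.034,0],"dr": [0,0,0],"gripper": -1},{"travel": [0.006,0.033,0],"dr": [0,0,0],"gripper": -1},{"travel": [0,0,0],"dr": [0,0,0],"gripper": -1},{"travel": [0,0,0],"dr": [0,0,0],"gripper": -1},{"travel": [0,0,0],"dr": [0,0,0],"gripper": -1},{"travel": [0,0,0],"dr": [0,0,0],"gripper": -1},{"travel": [0,0,0],"dr": [0,0,0],"gripper": -1}]'

```text
clock: 22.3
position: [503.0, 85.7, 102.1]
orientation: [0.529, -3.097, 0.0]
ft_force: [0.4, 0.3, -0.6]
grip_width: 1.004
gripper_force: 0.0
```

Run:
```python
from h import *
print(state())
S=snapshot("side"); cv2.imwrite("pics/s12.png",S["img"])
# bolt holes of block at z=24: dark blobs on the block
x,y=270,210; m=cv2.inRange(S["img"][y:y+45,x:x+70],(0,0,0),(60,60,60))
for c in cv2.findContours(m,0,1)[0]:
    if cv2.contourArea(c)>2:
        p=np.array(cv2.minEnclosingCircle(c)[0])+[x,y]; print(p,cv2.contourArea(c),world(S,p,24))
```

```text
(22.3, array([503. ,  85.7, 102.1]), 'z', array([-0., -0., -1.]), 'yaw of y', np.float64(109.4), 'grip', 85.4, array([ 0.4,  0.3, -0.6]))
[313.83333206 225.83333302] 2.5 [[537.8140292  100.76796692]]
[323.5 211.5] 5.0 [[593.34648906 128.54037575]]
```

jog_arm --rows '[{"travel": [0,0.001,-0.025],"dr": [0,0,0],"gripper": -1},{"travel": [0,0,-0.025],"dr": [0,0,0],"gripper": -1},{"travel": [0,0,-0.025],"dr": [0,0,0],"gripper": -1},{"travel": [0,0,-0.015],"dr": [0,0,0],"gripper": -1},{"travel": [0,0,-0.007],"dr": [0,0,0],"gripper": -1},{"travel": [0,0,0],"dr": [0,0,0],"gripper": -1},{"travel": [0,0,0],"dr": [0,0,0],"gripper": -0.5},{"travel": [0,0,0],"dr": [0,0,0],"gripper": 1},{"travel": [0,0,0],"dr": [0,0,0],"gripper": 1},{"travel": [0,0,0],"dr": [0,0,0],"gripper": 1},{"travel": [0,0,0],"dr": [0,0,0],"gripper": 1},{"travel": [0,0,0],"dr": [0,0,0],"gripper": 1}]'

```text
clock: 23.35
position: [504.2, 88.2, 6.4]
orientation: [-0.531, 3.094, 0.0]
ft_force: [-1.2, -0.1, 6.0]
grip_width: 0.524
gripper_force: 63.2
```

jog_arm --rows '[{"travel": [0,0,0.005],"dr": [0,0,0],"gripper": 1},{"travel": [0,0,0.01],"dr": [0,0,0],"gripper": 1},{"travel": [0,0,0.015],"dr": [0,0,0],"gripper": 1},{"travel": [0,0,0],"dr": [0,0,0],"gripper": 1},{"travel": [0,0,0],"dr": [0,0,0],"gripper": 1},{"travel": [0,0,0],"dr": [0,0,0],"gripper": 1},{"travel": [0,0,0],"dr": [0,0,0],"gripper": 1}]'

```text
clock: 23.93
position: [502.6, 87.8, 34.4]
orientation: [0.532, -3.095, -0.0]
ft_force: [-0.1, 0.5, -2.3]
grip_width: 0.518
gripper_force: 62.3
```

jog_arm --rows '[{"travel": [0,0,0.03],"dr": [0,0,0],"gripper": 1},{"travel": [0.001,-0.015,0.03],"dr": [0,0,0],"gripper": 1},{"travel": [0.0018,-0.032,0],"dr": [0,0,-5],"gripper": 1},{"travel": [0.0018,-0.032,0],"dr": [0,0,-5],"gripper": 1},{"travel": [0.0018,-0.032,0],"dr": [0,0,-5],"gripper": 1},{"travel": [0.0018,-0.032,0],"dr": [0,0,-5],"gripper": 1},{"travel": [0.0018,-0.032,0],"dr": [0,0,-5],"gripper": 1},{"travel": [0.0018,-0.032,0],"dr": [0,0,-5],"gripper": 1},{"travel": [0.0018,-0.032,0],"dr": [0,0,-5],"gripper": 1},{"travel": [0.0018,-0.032,0],"dr": [0,0,-5],"gripper": 1},{"travel": [0.0018,-0.032,0],"dr": [0,0,-5],"gripper": 1},{"travel": [0.0018,-0.032,0],"dr": [0,0,-5],"gripper": 1}]'

```text
clock: 24.93
position: [521.5, -248.4, 93.9]
orientation: [-0.833, -3.027, -0.001]
ft_force: [0.8, -0.5, -3.5]
grip_width: 0.52
gripper_force: 63.1
```

jog_arm --rows '[{"travel": [0.002,-0.032,0],"dr": [0,0,-4.5],"gripper": 1},{"travel": [0.002,-0.032,0],"dr": [0,0,0],"gripper": 1},{"travel": [0.002,-0.032,0],"dr": [0,0,0],"gripper": 1},{"travel": [0.001,-0.027,0],"dr": [0,0,0],"gripper": 1},{"travel": [0,0,-0.02],"dr": [0,0,0],"gripper": 1},{"travel": [0,0,-0.03],"dr": [0,0,0],"gripper": 1},{"travel": [0,0,-0.02],"dr": [0,0,0],"gripper": 1},{"travel": [0,0,0],"dr": [0,0,0],"gripper": 1},{"travel": [0,0,0],"dr": [0,0,0],"gripper": 1},{"travel": [0,0,0],"dr": [0,0,0],"gripper": 1},{"travel": [0,0,0],"dr": [0,0,0],"gripper": 1},{"travel": [0,0,0],"dr": [0,0,0],"gripper": 1}]'

```text
clock: 25.93
position: [530.2, -370.6, 26.6]
orientation: [0.944, 2.993, -0.001]
ft_force: [0.9, 0.1, -1.9]
grip_width: 0.527
gripper_force: 63.1
```

Run:
```python
from h import *
print(state())
```

```text
(25.9333, array([ 530.2, -370.6,   26.6]), 'z', array([ 0.003, -0.002, -1.   ]), 'yaw of y', np.float64(55.0), 'grip', 44.8, array([ 0.9,  0.1, -1.9]))
```

jog_arm --rows '[{"travel": [-0.0015,0.0005,-0.008],"dr": [0,0,0],"gripper": 1},{"travel": [0,0,-0.004],"dr": [0,0,0],"gripper": 1},{"travel": [0,0,-0.001],"dr": [0,0,0],"gripper": 1},{"travel": [0,0,0],"dr": [0,0,0],"gripper": 1},{"travel": [0,0,0],"dr": [0,0,0],"gripper": 1},{"travel": [0,0,0],"dr": [0,0,0],"gripper": 1}]'

```text
clock: 26.43
position: [527.6, -369.4, 12.5]
orientation: [-0.945, -2.996, -0.0]
ft_force: [-2.3, 1.9, 5.7]
grip_width: 0.522
gripper_force: 63.9
```

Contact made. I'll release, rise and pull back clear so both cameras can see all the tiles.

jog_arm --rows '[{"travel": [0,0,0],"dr": [0,0,0],"gripper": -0.4},{"travel": [0,0,0],"dr": [0,0,0],"gripper": -1},{"travel": [0,0,0],"dr": [0,0,0],"gripper": -1},{"travel": [0,0,0],"dr": [0,0,0],"gripper": -1},{"travel": [0,0,0.01],"dr": [0,0,0],"gripper": -1},{"travel": [0,0,0.02],"dr": [0,0,0],"gripper": -1},{"travel": [0,0,0.03],"dr": [0,0,0],"gripper": -1},{"travel": [0,0,0.03],"dr": [0,0,0],"gripper": -1},{"travel": [-0.02,-0.02,0.03],"dr": [0,0,0],"gripper": -1},{"travel": [-0.03,-0.02,0.02],"dr": [0,0,0],"gripper": -1},{"travel": [-0.03,-0.02,0],"dr": [0,0,0],"gripper": -1},{"travel": [-0.03,-0.02,0],"dr": [0,0,0],"gripper": -1}]'

```text
clock: 27.43
position: [417.5, -451.0, 154.9]
orientation: [0.942, 2.992, -0.004]
ft_force: [0.6, -1.4, -0.2]
grip_width: 1.001
gripper_force: 0.0
```

jog_arm --rows '[{"travel": [-0.03,-0.02,0],"dr": [0,0,0],"gripper": -1},{"travel": [-0.03,-0.02,0],"dr": [0,0,0],"gripper": -1},{"travel": [-0.03,-0.02,0],"dr": [0,0,0],"gripper": -1},{"travel": [-0.03,-0.02,0],"dr": [0,0,0],"gripper": -1},{"travel": [-0.03,-0.02,0],"dr": [0,0,0],"gripper": -1},{"travel": [-0.03,-0.02,0],"dr": [0,0,0],"gripper": -1},{"travel": [-0.03,-0.02,0],"dr": [0,0,0],"gripper": -1},{"travel": [0,0,0],"dr": [0,0,0],"gripper": -1},{"travel": [0,0,0],"dr": [0,0,0],"gripper": -1}]'

```text
clock: 28.18
position: [206.1, -590.5, 152.5]
orientation: [0.95, 2.994, -0.001]
ft_force: [0.1, 0.8, 0.6]
grip_width: 1.003
gripper_force: 0.0
```

Run:
```python
from h import *
print(state())
T=snapshot("top");S=snapshot("side")
cv2.imwrite("pics/t13.png",T["img"]);cv2.imwrite("pics/s13.png",S["img"])
def row(s,cs,h): return np.hstack([cv2.resize(s["img"][y-28:y+28,x-25:x+25],(160,h)) for x,y in cs])
A=row(T,[(230,186),(208,269),(380,243),(455,270),(514,222)],179)
B=np.hstack([cv2.resize(S["img"][y-32:y+32,x-29:x+29],(160,179)) for x,y in[(313,198),(254,218),(353,280),(379,330),(450,343)]])
C=cv2.resize(S["img"],(296,222))
D=cv2.resize(T["img"],(296,222))
cv2.imwrite("pics/c13.png",np.vstack([A,B,np.hstack([C,D,np.zeros((222,208,3),np.uint8)])]))
```

```text
(28.1833, array([ 206.1, -590.5,  152.5]), 'z', array([ 0.   , -0.001, -1.   ]), 'yaw of y', np.float64(54.8), 'grip', 85.3, array([0.1, 0.8, 0.6]))
```

View pics/c13.png

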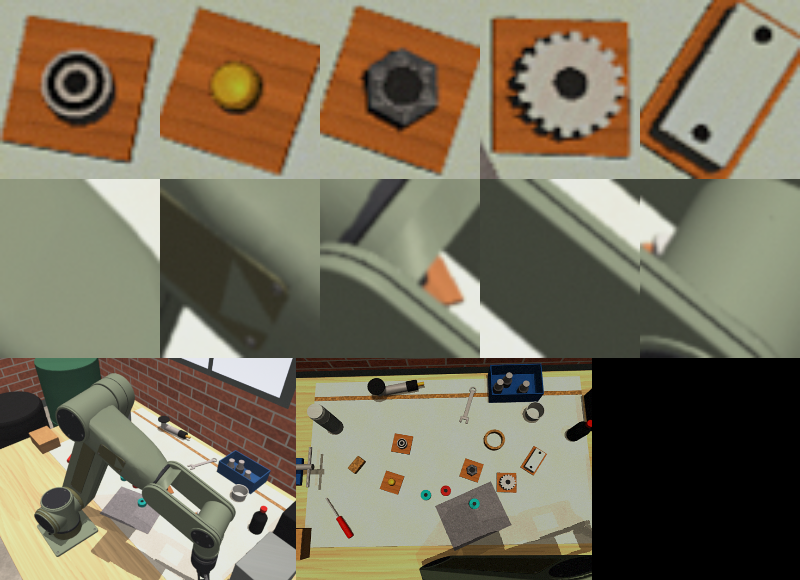

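The top view shows all five parts flat on their own tiles, with the arm clear of them; the arm blocks the side view. I'll check the offsets numerically using the hole centres at their top-face heights and compare them with the tile centres from the same camera.

Run:
```python
from h import *
T=snapshot("top")
c=dict(bearing=((230,186),[(76,82)],28,(615.8,202.1)),cap=((208,269),[(77,86)],26,(444.9,243.2)),nut=((380,243),[(82,83)],28,(491.9,-99.2)),spr=((455,270),[(91,84)],30,(436.4,-247.2)),blk=((514,222),[(123,35),(61,133)],30,(529.4,-368.8)))
for k,(o,ps,z,t) in c.items():
    w=world(T,[[o[0]-25+p[0]/3.2,o[1]-28+p[1]/3.2] for p in ps],z); print(k,np.round(w.mean(0)-t,1), np.round(np.degrees(np.arctan2(*(w[0]-w[-1])[::-1])),1))
```

```text
bearing [-2.9 -3.7] 0.0
cap [-0.7 -4.3] 0.0
nut [-1.1 -1.6] 0.0
spr [-2.2 -1.2] 0.0
blk [-2.9 -0.3] -35.0
```

All parts are within about 5 mm of their tile centres (12 mm allowed), and the block lies at −35°, matching its tile. Handing in.

```bash
python3 -c "
from plant import *
print(job_done())"
```

```text
the job is handed in; nothing more can be done
None
```

I took both stacks apart and handed the job in at about 28 s: all five parts lie flat on their own tiles, measured within 5 mm of centre with the block's axis on its tile's, though no verdict was returned.

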